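# Press home a row of test-tube stoppers

## Robot

A 6-joint arm with a two-finger parallel gripper is mounted at the origin on the work surface. World frame = base frame: x ahead of the robot, y to its left, z up, the work surface at z = 0. Lengths are in m, angles in degrees, forces in N, time in s.
With the tool pointing down it reaches from about 0.275 to 0.725 m from the base axis. Payload 15.9 kg.
Tool frame: the origin (TCP) lies between the finger pads; the fingertips stand 11 mm ahead of it and the grasp point (between the pads) lies 8 mm behind it; z points along the fingers, y is the line along which they close (so a half turn about z gives the same grasp; the last joint's range is limited). The gripper opens to 85 mm and grips with 20 to 120 N. Pads are 22 mm wide; open, the fingers measure 114 mm over their backs; the gripper's body (76 mm by 85 mm) begins 54 mm behind the grasp point. The pads swing forward as they close: fully open they stand 13 mm farther back than shut.
Start: joints at [-76.49, 12.198, -1.971, 75.831, 0, 90], TCP at [0.117, -0.486, 0.21] pointing down, gripper open.
Joint ranges: [-170.91, 170.91], [-42.67, 98.43], [-65.05, 77.54], [-120.47, 116.71], [-90, 82.35], [-180, 180]. Speed limits (degrees/s): [108.29, 108.29, 136.94, 147.25, 180, 180].

## Interface

Orientations are given as a 3x3 rotation matrix whose columns are the frame's x, y, z axes.
In Python, from workcell import telemetry, read_camera, manip, finder gives the robot as it stands.
- The arm moves only by the tool servo_tool, never from a script. Its argument "deltas" is one flat list of numbers, 5 for each row, row after row: the finger opening in mm, from 0 to 85.4, then the shift along the world's x, y, z in units of 40 mm (1.0 is 40 mm), then the turn about the world's z in units of 5 degrees (1.0 is 5 degrees). A call has 1 to 8 rows; each row is the pose to reach, as a shift and turn from the pose commanded when the call began; what a row does not reach only later rows make up. A row lasts 1/10 s, in which the tool goes at most 50 mm and 8.59 degrees, less where a joint would pass 70% of its speed; a pose out of reach is approached as far as the arm can. A call with a gripper value outside its range is refused whole. The fingers move at their own pace and stop on an object; "force" is the grip in N (left out, the last holds). Time passes only in rows, so rows that repeat a pose let the fingers close. It gives the time, the measured TCP pose, the force, the opening and the grip force at its end, in the units of the state.
- telemetry.observe(): the state, without advancing time (a new reading comes with each control period).
- read_camera(name): name is "side" or "top"; returns a dict with "color" (480x640x3 uint8, blue, green, red), "z_map" (480x640 float32, m along the optical axis (not along the pixel's ray), 0 where there is no reading), "intrinsics" (3x3 intrinsics, pixels), "dist_coeffs" ([k1, k2, p1, p2, k3] as OpenCV has them; the pictures are not rectified), "rvec" (rotation vector, rad) and "tvec" (3), from world to camera coordinates, as OpenCV has them. Camera axes: x right, y down, z forward; pixel columns grow to the right and rows downward; lengths in m; the calibration is good to about 2 mm. A picture is of the moment at which its call begins.
- manip.job_done(): hands the job in; it is judged then, once.
Trained networks look in the newest picture that a camera, given by its name, has taken for a name from the list of things; names that differ only in an ending like _2 or _b are one class to them, and where a whole thing is asked for, a point or a joint stands for the part that bears it (a point fixed in the world has none). Each returns a list of dicts, best first, with "score" (0 to 1); they miss things now and then, are a little off and sometimes report something else, mostly with a low value. They report only what shows in the picture. A call takes as long as a camera call.
- finder.regions_of(camera, label): "mask" (480x640 bool, what is visible of it) and "xy" ([column, row] in pixels, amid what is visible of it).
The state is a dict: "clock": time; "q": joint angles; "dq": joint speeds; "tau": joint torques, N m; "tcp_pos": TCP position; "eef_rot": TCP orientation; "ft_force": force on the tool from outside, world axes, zero at the start; "torque": the same for the moment, N m; "finger_gap": opening from 0.0 (shut) to 1.0 (fully open); "grip_force": force on a finger pad.
Only numpy, scipy, OpenCV 4.12 (cv2) and the standard library are available. Lean on these libraries where they do the work, as an engineer would, in place of code of your own. Each camera call takes 0.05 s, during which the arm holds its last target. There are 200 camera calls.

## Task

In the rack with one tall end plate, the stoppers of the four test tubes stand proud: work along the row with the fingertips, starting at the tall end plate and taking them in order, and press each stopper gently straight down until it is fully home on its tube. Do not lift the rack or shove it out of place, and leave the other rack and everything else on the bench alone.

Things in the scene. Friction and masses are not known exactly. Their poses are not given: they have to be found in the camera images.
- rack: The task's rack: white, loose, 0.9 kg, 226 x 70 mm (its x, y), any yaw. End plate at its +x end tall (140 mm, with a 16 mm outward lip on top), at -x low (88 mm), both 110 mm from the middle. Row of four glass tubes along its x axis, rims 99.5 mm above the bench, each with a rubber stopper. Origin: centre of its underside, z up. A bottle and a jar stand 85 mm from the row, one a side.
- stopper1_top (a point): Centre of the flat top of stopper 1 of the row counted from the tall end plate (rack x = +63 mm, y = 0). Head: dark rubber disc 22 mm across, 8 mm thick; stoppers 42 mm apart. Top 107.5 mm above the bench when home, up to 116.5 mm at the start. The point moves with the stopper.
- stopper1 (a joint): How far stopper 1 is pushed in, m, from 0 (9 mm proud of the tube rim) to 0.009 (fully home, head resting on the rim, a hard stop). Starts between 0 and 0.0025. It slides straight down under about 3 N and stays where it is left.
- stopper2_top (a point): Centre of the flat top of stopper 2 of the row counted from the tall end plate (rack x = +21 mm, y = 0). Head: dark rubber disc 22 mm across, 8 mm thick; stoppers 42 mm apart. Top 107.5 mm above the bench when home, up to 116.5 mm at the start. The point moves with the stopper.
- stopper2 (a joint): How far stopper 2 is pushed in, m, from 0 (9 mm proud of the tube rim) to 0.009 (fully home, head resting on the rim, a hard stop). Starts between 0 and 0.0025. It slides straight down under about 3 N and stays where it is left.
- stopper3_top (a point): Centre of the flat top of stopper 3 of the row counted from the tall end plate (rack x = -21 mm, y = 0). Head: dark rubber disc 22 mm across, 8 mm thick; stoppers 42 mm apart. Top 107.5 mm above the bench when home, up to 116.5 mm at the start. The point moves with the stopper.
- stopper3 (a joint): How far stopper 3 is pushed in, m, from 0 (9 mm proud of the tube rim) to 0.009 (fully home, head resting on the rim, a hard stop). Starts between 0 and 0.0025. It slides straight down under about 3 N and stays where it is left.
- stopper4_top (a point): Centre of the flat top of stopper 4 of the row counted from the tall end plate (rack x = -63 mm, y = 0). Head: dark rubber disc 22 mm across, 8 mm thick; stoppers 42 mm apart. Top 107.5 mm above the bench when home, up to 116.5 mm at the start. The point moves with the stopper.
- stopper4 (a joint): How far stopper 4 is pushed in, m, from 0 (9 mm proud of the tube rim) to 0.009 (fully home, head resting on the rim, a hard stop). Starts between 0 and 0.0025. It slides straight down under about 3 N and stays where it is left.
- open_rack: A second white rack, to be left alone: loose, 166 mm long (its x) by 70 mm wide, both end plates low (88 mm), three open tubes without stoppers up to 104.5 mm. Origin at the centre of its underside.
- dropper_bottle: Capped bottle 34 mm across and 85 mm high; a bystander, to be left alone. Origin at its underside.
- black_jar: Black jar 38 mm across and 60 mm high; a bystander, to be left alone. Origin at its underside.
- spare_stopper: Spare cork stopper lying head down on the bench by the second rack, 22 mm across and 24 mm high; a bystander, to be left alone. Origin at its underside.
- beaker: Glass beaker 52 mm across and 70 mm high, on the robot's side; a bystander, to be left alone. Origin at its underside.
- steel_pot: Steel pot 64 mm across and 50 mm high, with two side handles, beyond the racks; a bystander, to be left alone. Origin at its underside.
- spatula: Flat steel laboratory spatula, 140 mm long, 5 mm thick, lying to the left of the racks; a bystander, to be left alone. Origin at its underside.

How it is judged (in metres and radians):
On the way, in this order (a step that is already met when the one before it is completed fails the run):
1. stopper 1 from the tall end plate is pressed home, before the later ones (value of joint stopper1 above 0.0065 m), for 0.1 s.
2. stopper 2 from the tall end plate is pressed home, before the later ones (value of joint stopper2 above 0.0065 m), for 0.1 s.
3. stopper 3 from the tall end plate is pressed home, before the later ones (value of joint stopper3 above 0.0065 m), for 0.1 s.
4. stopper 4 from the tall end plate is pressed home, before the later ones (value of joint stopper4 above 0.0065 m), for 0.1 s.
At the end, for the whole second after the job is handed in: All four stoppers are pushed in by more than 6.5 of the 9 mm, and the rack stands at rest, upright (within 0.05 rad), within 25 mm of where it started (value of joint each of stopper1, stopper2, stopper3, stopper4 above 0.0065 m and distance of rack from where it was at the start of the episode below 0.025 m and angle between rack's own z axis and vertical below 0.05 rad and linear speed of rack below 0.01 m/s); the robot touches nothing.
It fails at once if the rack is lifted more than 10 mm (height (world z) of rack above 0.01 m).
It fails at once if the rack is shoved more than 40 mm or tipped more than 0.2 rad (distance of rack from where it was at the start of the episode above 0.04 m or angle between rack's own z axis and vertical above 0.2 rad).
It fails at once if the rack or a stopper is pressed with more than 45 N (contact force between any of the fingers, the arm and rack above 45 N).
It fails at once if the other rack or a bystander is moved more than 20 mm (distance of any of open_rack, dropper_bottle, black_jar, spare_stopper, beaker, steel_pot, spatula from where it was at the start of the episode above 0.02 m).
It also fails if it takes over 45 s, if anything falls off the work surface, if the arm or the gripper's body presses on something with over 40 N, if the wrist force passes 120 N, or if a joint passes its speed limit or range.

## Working session

There is one attempt and no reset: what is moved stays moved. The work goes in short steps, Python scripts to look and compute and a tool call to move; the robot and the scene stay as the last step left them, time stands still between calls to the robot, and variables do not carry over. Pictures are saved under pics/ and viewed, at most 10 in all, crops included, and the job is handed in when it is done.

Besides the shell and the picture viewer there is one more tool, called after ">>>" by a JSON object that holds its "api" and its "payload". servo_tool: Moves the arm, as the interface text tells. Its arguments: {"type":"object","properties":{"deltas":{"type":"array","items":{"type":"number"}},"force":{"type":"number"}},"required":["deltas"]}

```bash
mkdir -p pics
cat > h.py <<'E'
import numpy as np, cv2
from workcell import telemetry, read_camera, manip, finder
def world(c, uv, z=None):
    """pixels Nx2 (+depth N) -> world points"""
    uv=np.asarray(uv,float).reshape(-1,1,2)
    n=cv2.undistortPoints(uv,c["intrinsics"],c["dist_coeffs"]).reshape(-1,2)
    p=np.c_[n,np.ones(len(n))]*np.asarray(z).reshape(-1,1)
    R=cv2.Rodrigues(np.array(c["rvec"],float))[0]
    return (p-np.ravel(c["tvec"]))@R
def cloud(c):
    v,u=np.nonzero(c["z_map"]>0)
    return world(c,np.c_[u,v],c["z_map"][v,u]),np.c_[u,v]
E
python3 - <<'E'
from h import *
for n in("top","side"):
    c=read_camera(n); cv2.imwrite(f"pics/{n}0.png",c["color"])
    R=cv2.Rodrigues(np.array(c["rvec"],float))[0]; print(n,-R.T@np.ravel(c["tvec"]))
    for l in("rack","open_rack","stopper1_top","stopper1","dropper_bottle","black_jar"):
        for d in finder.regions_of(n,l)[:6]:
            m=d["mask"]&(c["z_map"]>0); v,u=np.nonzero(m)
            P=world(c,np.c_[u,v],c["z_map"][v,u])
            print(l,round(d["score"],2),np.round(d["xy"]),m.sum(),np.round(np.median(P,0),4) if len(P) else "", np.round(np.percentile(P[:,2],98),3) if len(P) else "")
print(telemetry.observe())
E
```

```text
top [0.43033533 0.05271042 1.05629686]
rack 0.98 [230. 242.] 4710 [0.5513 0.2177 0.0834] 0.142
open_rack 0.65 [443. 259.] 3234 [ 0.531  -0.2068  0.0826] 0.102
stopper1_top 0.73 [232. 240.] 4765 [0.5513 0.2172 0.0834] 0.142
stopper1_top 0.6 [200. 242.] 87 [0.549  0.2655 0.117 ] 0.12
stopper1 0.66 [243. 238.] 124 [0.5594 0.1826 0.1141] 0.118
stopper1 0.63 [223. 242.] 97 [0.5546 0.2241 0.1155] 0.119
stopper1 0.57 [270. 238.] 98 [0.5631 0.1408 0.1154] 0.119
stopper1 0.45 [201. 246.] 99 [0.549  0.2655 0.1169] 0.12
dropper_bottle 0.65 [255. 283.] 251 [0.4761 0.1642 0.0587] 0.087
dropper_bottle 0.23 [441. 257.] 3317 [ 0.5307 -0.2065  0.0825] 0.102
black_jar 0.76 [245. 207.] 327 [0.636  0.1954 0.0591] 0.064
black_jar 0.7 [245. 238.] 112 [0.5591 0.1808 0.1142] 0.118
side [ 0.35833364 -0.79626064  0.69969893]
rack 0.79 [300. 215.] 4394 [0.5482 0.1764 0.0814] 0.139
rack 0.26 [309. 198.] 82 [0.5582 0.1761 0.113 ] 0.116
open_rack 0.67 [337. 371.] 6235 [ 0.5215 -0.2426  0.0812] 0.102
stopper1_top 0.55 [293. 181.] 77 [0.549  0.2597 0.1137] 0.118
stopper1 0.67 [314. 211.] 96 [0.5637 0.1344 0.1131] 0
[... 390 characters left out ...]
3240e+01,
       -1.46921451e-04,  8.99978790e+01]), 'dq': array([ 0.08056929, -0.03422336,  0.01683138,  0.03065707,  0.00629243,
       -0.01437246]), 'tau': array([-2.62833761e-03, -6.85824251e+01,  4.87280130e+01,  4.30104456e-04,
       -3.06428792e-04,  5.35065070e-06]), 'tcp_pos': array([ 0.11681373, -0.48615443,  0.21022173]), 'eef_rot': array([[ 9.72316185e-01,  2.33669076e-01,  3.42196709e-06],
       [ 2.33669076e-01, -9.72316184e-01, -2.52170051e-05],
       [-2.56520032e-06,  2.53185101e-05, -1.00000000e+00]]), 'ft_force': array([-0.54016975, -0.28389066,  0.09813705]), 'torque': array([-0.02485614, -0.01631656, -0.03538539]), 'grip_force': 0.0, 'finger_gap': 1.0019570469020138}
```

View pics/top0.png

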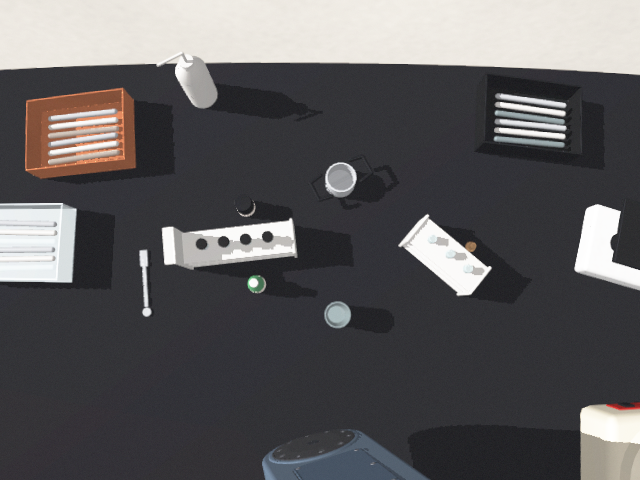

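View pics/side0.png

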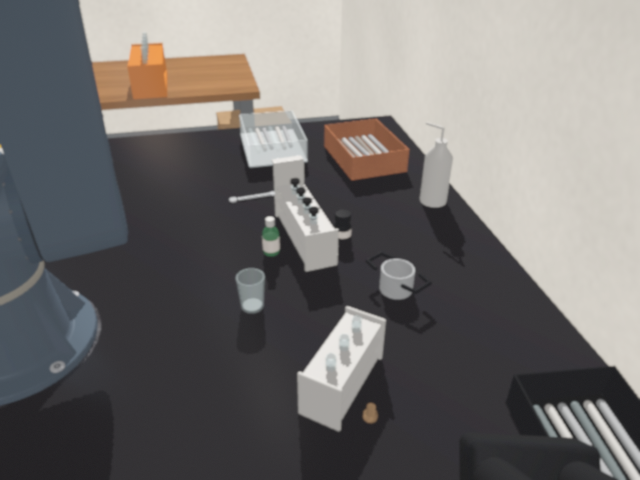

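The top view shows the task rack with its tall plate at the left (175,247) and stoppers 1 to 4 at (201,244), (223,242), (245,239) and (267,237). The side view agrees. The bottle (256,284) and jar (245,206) stand either side of the row, both lower than the stoppers. I'll refine the row line with depth.

Run:
```python
from h import *
for n in("top","side"):
    c=read_camera(n); P,uv=cloud(c)
    dark=c["color"][uv[:,1],uv[:,0]].max(1)<70
    S=[]
    for g in([.549,.2655],[.5546,.2241],[.5594,.182],[.5631,.1408]):
        k=dark&(np.hypot(*(P[:,:2]-g).T)<.02)&(P[:,2]>.108)
        Q=P[k]; lo,hi=np.percentile(Q,[3,97],axis=0); S.append((lo+hi)[:2]/2)
        print(n,k.sum(),np.round(S[-1],4),np.round(hi-lo,4),np.round(np.median(Q[:,2]),4))
    S=np.array(S); d=S[0]-S[3]; print("len",np.hypot(*d),"yaw",np.degrees(np.arctan2(d[1],d[0])))
    k=(P[:,2]>.13)&(P[:,2]<.15)&(np.hypot(*(P[:,:2]-[.54,.32]).T)<.06)
    print("plate",k.sum(),np.round(np.percentile(P[k],[3,97],axis=0),4), P[k].mean(0))
```

```text
top 82 [0.55   0.2655] [0.017  0.0164 0.0059] 0.1164
top 80 [0.5549 0.2229] [0.0153 0.017  0.0064] 0.1159
top 80 [0.5596 0.182 ] [0.0167 0.0168 0.0065] 0.1148
top 77 [0.5642 0.1407] [0.0166 0.015  0.0061] 0.1159
len 0.12563277948225246 yaw 96.5192392805252
plate 452 [[0.5117 0.3076 0.1329]
 [0.5758 0.3314 0.1431]] [0.54350777 0.31913682 0.13963489]
side 31 [0.5477 0.2595] [0.0121 0.0128 0.0083] 0.1153
side 33 [0.5515 0.2181] [0.0128 0.0169 0.0062] 0.114
side 30 [0.5562 0.1753] [0.0112 0.012  0.0059] 0.1135
side 36 [0.5614 0.1342] [0.0117 0.0118 0.0074] 0.1148
len 0.126003712571168 yaw 96.24024448051247
plate 248 [[0.5107 0.3038 0.1304]
 [0.5756 0.3277 0.1413]] [0.54287952 0.31356215 0.13730525]
```

>>> {"api": "servo_tool", "payload": {"deltas": [0,0.5,0.9,0,0.8,0,1.0,1.8,0,1.6,0,1.5,2.7,0,2.4,0,2.0,3.6,0,3.2,0,2.5,4.5,0,4.0,0,3.0,5.4,0,4.8,0,3.5,6.3,0,5.6,0,4.0,7.2,0,6.4], "force": 40}}

```text
clock: 1.6
tcp_pos: [0.2772, -0.1967, 0.2104]
eef_rot: [[0.699, 0.715, 0.001], [0.715, -0.699, -0.0], [0.0, 0.001, -1.0]]
ft_force: [1.1, -0.0, 0.3]
finger_gap: 0.003
grip_force: 0.0
```

>>> {"api": "servo_tool", "payload": {"deltas": [0,0.5,0.9,0,0.8,0,1.0,1.8,0,1.6,0,1.5,2.7,0,2.4,0,2.0,3.6,0,3.2,0,2.5,4.5,0,4.0,0,3.0,5.4,0,4.8,0,3.5,6.3,0,5.6,0,4.0,7.2,0,6.4]}}

```text
clock: 2.4
tcp_pos: [0.4374, 0.0917, 0.2103]
eef_rot: [[0.213, 0.977, 0.0], [0.977, -0.213, 0.0], [0.0, 0.0, -1.0]]
ft_force: [0.9, -0.7, -0.0]
finger_gap: -0.001
grip_force: 0.0
```

>>> {"api": "servo_tool", "payload": {"deltas": [0,0.6,0.9,0,0.8,0,1.2,1.8,0,1.6,0,1.8,2.7,0,2.4,0,2.3,3.5,0,3.2,0,2.8,4.34,0,3.7,0,2.8,4.34,-0.7,3.7,0,2.8,4.34,-1.5,3.7,0,2.8,4.34,-1.5,3.7]}}

```text
clock: 3.2
tcp_pos: [0.5467, 0.2627, 0.1462]
eef_rot: [[-0.105, 0.994, -0.006], [0.994, 0.105, -0.003], [-0.002, -0.006, -1.0]]
ft_force: [-0.6, 0.6, -0.5]
finger_gap: 0.005
grip_force: 0.0
```

Run:
```python
from h import *
t=[]
for n in("top","side"):
    c=read_camera(n); I=c["color"]
    x,y=(130,170) if n=="top" else (200,100)
    t.append(cv2.resize(I[y:y+140,x:x+190],(570,420))[:,:395] if n=="top" else cv2.resize(I[y:y+140,x:x+135],(405,420)))
cv2.imwrite("pics/p1.png",np.hstack(t)); print(telemetry.observe()["tcp_pos"],telemetry.observe()["ft_force"])
```

```text
[0.54851075 0.2632239  0.1507782 ] [ 0.39226441 -0.52481035  0.75873698]
```

View pics/p1.png

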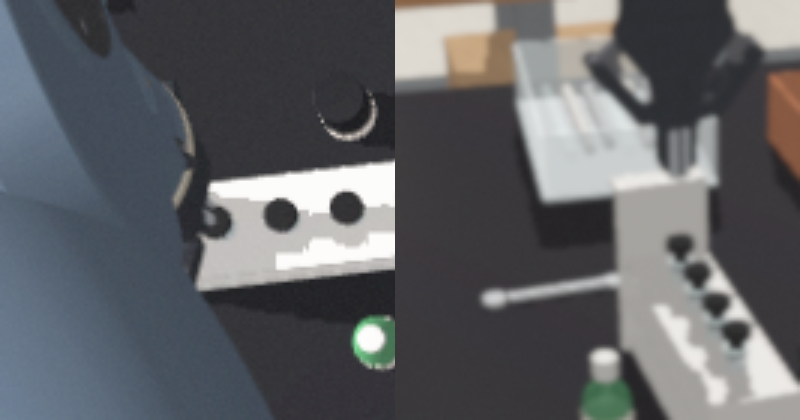

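The arm covers the tip in the top view. In the side view the closed tips (680,170) are in line above stopper 1 (680,245). Descending gently.

>>> {"api": "servo_tool", "payload": {"deltas": [0,0,0,-0.2,0,0,0,0,-0.4,0,0,0,0,-0.48,0,0,0,0,-0.52,0,0,0,0,-0.56,0,0,0,0,-0.6,0,0,0,0,-0.64,0,0,0,0,-0.64,0]}}

```text
clock: 4.1
tcp_pos: [0.5487, 0.2634, 0.1244]
eef_rot: [[-0.105, 0.994, -0.0], [0.994, 0.105, -0.0], [-0.0, -0.0, -1.0]]
ft_force: [0.1, 0.0, -0.2]
finger_gap: -0.003
grip_force: 0.0
```

>>> {"api": "servo_tool", "payload": {"deltas": [0,0,0,-0.03,0,0,0,0,-0.06,0,0,0,0,-0.09,0]}}

```text
clock: 4.4
tcp_pos: [0.5488, 0.2635, 0.1209]
eef_rot: [[-0.105, 0.995, 0.0], [0.995, 0.105, 0.0], [0.0, 0.0, -1.0]]
ft_force: [-0.2, 1.0, 0.8]
finger_gap: -0.001
grip_force: 0.0
```

>>> {"api": "servo_tool", "payload": {"deltas": [0,0,0,-0.02,0,0,0,0,-0.04,0]}}

```text
clock: 4.6
tcp_pos: [0.5488, 0.2634, 0.1193]
eef_rot: [[-0.105, 0.995, -0.0], [0.995, 0.105, 0.0], [0.0, -0.0, -1.0]]
ft_force: [-0.3, 0.2, 0.0]
finger_gap: 0.003
grip_force: 0.0
```

No contact force yet, so I'll check with the side camera.

Run:
```python
from h import *
c=read_camera("side"); I=c["color"]
cv2.imwrite("pics/p2.png",cv2.resize(I[120:240,250:370],(600,600),interpolation=cv2.INTER_CUBIC)); o=telemetry.observe(); print(o["tcp_pos"],o["ft_force"])
```

```text
[0.54874772 0.2634259  0.11920395] [ 0.00147354 -0.68325074 -0.33970947]
```

View pics/p2.png

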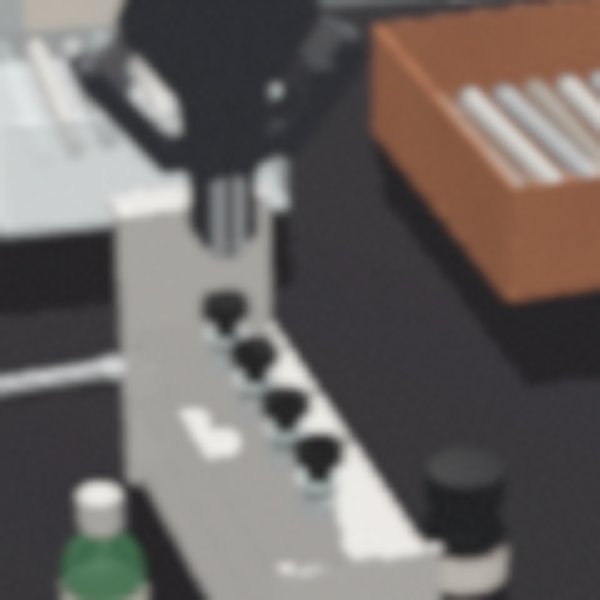

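The fingertips (crop 228,250) are visibly above or behind stopper 1 (crop 226,295). I'll measure the tip by depth.

Run:
```python
from h import *
c=read_camera("side"); 
for u,v in [(292,166),(296,166),(299,166),(295,169),(296,170),(296,171),(296,173),(295,175),(295,178),(295,180),(295,182),(301,190),(301,192),(296,160)]:
    z=c["z_map"][v,u]; print((u,v),round(float(z),3),c["color"][v,u],np.round(world(c,[[u,v]],[z]),4)[0])
R=cv2.Rodrigues(np.array(c["rvec"],float))[0]
pts=np.array([[.5488,.2634,.108],[.5488,.2634,.119],[.5488,.2634,.1165]])
print(cv2.projectPoints(pts,c["rvec"],c["tvec"],c["intrinsics"],np.array(c["dist_coeffs"]))[0].reshape(-1,2))
```

```text
(292, 166) 1.185 [107 105 103] [0.5417 0.2528 0.1551]
(296, 166) 1.187 [111 108 107] [0.5502 0.2522 0.1545]
(299, 166) 1.193 [101  99  97] [0.5575 0.2562 0.1517]
(295, 169) 1.192 [116 114 112] [0.5484 0.2543 0.1465]
(296, 170) 1.197 [122 121 120] [0.5509 0.2567 0.1426]
(296, 171) 1.194 [136 138 139] [0.5502 0.2531 0.1421]
(296, 173) 1.263 [159 163 166] [0.5607 0.3108 0.1064]
(295, 175) 1.266 [159 163 166] [0.5585 0.3116 0.1012]
(295, 178) 1.22 [93 95 97] [0.5505 0.2681 0.1173]
(295, 180) 1.217 [52 51 51] [0.5494 0.2628 0.1153]
(295, 182) 1.209 [43 42 43] [0.5476 0.2531 0.1158]
(301, 190) 1.182 [44 43 44] [0.5537 0.2175 0.1149]
(301, 192) 1.183 [40 39 40] [0.5535 0.2167 0.1106]
(296, 160) 1.177 [111 109 108] [0.5503 0.251  0.1692]
[[294.7210632  182.84553088]
 [294.63445127 178.39321406]
 [294.65421805 179.40912753]]
```

Depth puts the actual tip at z≈0.141, about 22 mm above the reported TCP and correctly centred. I'll keep going down by feel.

>>> {"api": "servo_tool", "payload": {"deltas": [0,0,0,-0.15,0,0,0,0,-0.3,0,0,0,0,-0.4,0,0,0,0,-0.45,0,0,0,0,-0.45,0]}}

```text
clock: 5.2
tcp_pos: [0.5486, 0.2634, 0.101]
eef_rot: [[-0.105, 0.995, -0.001], [0.995, 0.105, -0.0], [-0.0, -0.001, -1.0]]
ft_force: [-0.2, -1.1, 0.4]
finger_gap: 0.001
grip_force: 0.0
```

>>> {"api": "servo_tool", "payload": {"deltas": [0,0,0,-0.05,0,0,0,0,-0.1,0]}}

```text
clock: 5.4
tcp_pos: [0.5489, 0.2635, 0.0975]
eef_rot: [[-0.105, 0.995, 0.0], [0.995, 0.105, 0.0], [0.0, 0.0, -1.0]]
ft_force: [-0.3, -0.1, -0.5]
finger_gap: 0.0
grip_force: 0.0
```

>>> {"api": "servo_tool", "payload": {"deltas": [0,0,0,-0.03,0,0,0,0,-0.06,0]}}

```text
clock: 5.6
tcp_pos: [0.5488, 0.2634, 0.095]
eef_rot: [[-0.105, 0.995, 0.0], [0.995, 0.105, 0.0], [0.0, 0.0, -1.0]]
ft_force: [-0.3, -0.5, 2.4]
finger_gap: -0.001
grip_force: 1.2
```

>>> {"api": "servo_tool", "payload": {"deltas": [0,0,0,-0.03,0,0,0,0,-0.06,0]}}

```text
clock: 5.8
tcp_pos: [0.5489, 0.2635, 0.0927]
eef_rot: [[-0.105, 0.995, 0.0], [0.995, 0.105, 0.0], [0.0, 0.0, -1.0]]
ft_force: [-1.0, -0.9, 2.2]
finger_gap: -0.004
grip_force: 1.3
```

>>> {"api": "servo_tool", "payload": {"deltas": [0,0,0,-0.03,0,0,0,0,-0.06,0]}}

```text
clock: 6.0
tcp_pos: [0.5489, 0.2635, 0.0902]
eef_rot: [[-0.105, 0.995, 0.0], [0.995, 0.105, 0.0], [0.0, 0.0, -1.0]]
ft_force: [-0.4, -0.8, 2.3]
finger_gap: 0.001
grip_force: 1.3
```

>>> {"api": "servo_tool", "payload": {"deltas": [0,0,0,-0.02,0,0,0,0,-0.04,0,0,0,0,-0.04,0]}}

```text
clock: 6.3
tcp_pos: [0.5488, 0.2634, 0.0884]
eef_rot: [[-0.105, 0.995, -0.0], [0.995, 0.105, -0.0], [-0.0, -0.0, -1.0]]
ft_force: [-0.1, 0.4, -0.8]
finger_gap: 0.003
grip_force: 0.0
```

>>> {"api": "servo_tool", "payload": {"deltas": [0,0,0,-0.02,0]}}

```text
clock: 6.4
tcp_pos: [0.5488, 0.2635, 0.0879]
eef_rot: [[-0.105, 0.994, 0.0], [0.994, 0.105, 0.0], [0.0, 0.0, -1.0]]
ft_force: [-1.2, -0.5, 2.2]
finger_gap: 0.002
grip_force: 1.2
```

>>> {"api": "servo_tool", "payload": {"deltas": [0,0,0,-0.02,0]}}

```text
clock: 6.5
tcp_pos: [0.5488, 0.2635, 0.087]
eef_rot: [[-0.105, 0.994, 0.0], [0.994, 0.105, 0.0], [0.0, 0.0, -1.0]]
ft_force: [-1.8, -0.8, 2.0]
finger_gap: 0.001
grip_force: 1.2
```

>>> {"api": "servo_tool", "payload": {"deltas": [0,0,0,-0.02,0]}}

```text
clock: 6.6
tcp_pos: [0.5489, 0.2635, 0.0863]
eef_rot: [[-0.105, 0.995, 0.0], [0.995, 0.105, 0.0], [0.0, 0.0, -1.0]]
ft_force: [-2.0, -1.9, 15.5]
finger_gap: 0.001
grip_force: 7.7
```

>>> {"api": "servo_tool", "payload": {"deltas": [0,0,0,-0.015,0]}}

```text
clock: 6.7
tcp_pos: [0.549, 0.2635, 0.0863]
eef_rot: [[-0.105, 0.995, 0.001], [0.995, 0.105, 0.0], [0.0, 0.001, -1.0]]
ft_force: [-4.8, -2.6, 16.9]
finger_gap: 0.005
grip_force: 8.9
```

Stopper 1 hit its hard stop at TCP z 0.0863. Now up, across to stopper 2, and down.

>>> {"api": "servo_tool", "payload": {"deltas": [0,0,0,0.2,0,0,0,0,0.5,0,0,0,0,0.5,0,0,0.06,-0.52,0.5,0,0,0.12,-1.04,0.5,0,0,0.12,-1.04,0.5,0,0,0.12,-1.04,0.4,0,0,0.12,-1.04,0.3,0]}}

```text
clock: 7.5
tcp_pos: [0.5536, 0.2224, 0.0973]
eef_rot: [[-0.105, 0.994, 0.0], [0.994, 0.105, 0.0], [0.0, 0.0, -1.0]]
ft_force: [-0.6, -0.3, 0.1]
finger_gap: -0.003
grip_force: 0.0
```

>>> {"api": "servo_tool", "payload": {"deltas": [0,0,0,-0.05,0,0,0,0,-0.08,0,0,0,0,-0.11,0,0,0,0,-0.14,0,0,0,0,-0.17,0,0,0,0,-0.2,0]}}

```text
clock: 8.1
tcp_pos: [0.5537, 0.222, 0.0897]
eef_rot: [[-0.105, 0.994, 0.0], [0.994, 0.105, 0.0], [0.0, 0.0, -1.0]]
ft_force: [-0.4, 1.5, 2.8]
finger_gap: -0.003
grip_force: 1.3
```

>>> {"api": "servo_tool", "payload": {"deltas": [0,0,0,-0.02,0,0,0,0,-0.04,0,0,0,0,-0.06,0,0,0,0,-0.08,0]}}

```text
clock: 8.5
tcp_pos: [0.5537, 0.2219, 0.0864]
eef_rot: [[-0.105, 0.995, 0.0], [0.995, 0.105, 0.0], [0.0, 0.0, -1.0]]
ft_force: [-0.7, 1.9, 6.0]
finger_gap: -0.002
grip_force: 3.3
```

>>> {"api": "servo_tool", "payload": {"deltas": [0,0,0,-0.02,0,0,0,0,-0.02,0]}}

```text
clock: 8.7
tcp_pos: [0.5539, 0.2219, 0.0863]
eef_rot: [[-0.105, 0.995, 0.001], [0.995, 0.105, 0.0], [0.0, 0.001, -1.0]]
ft_force: [-2.3, 1.7, 12.4]
finger_gap: 0.001
grip_force: 6.1
```

Stopper 2 is home at the same height, so I'll repeat the sequence for stopper 3.

>>> {"api": "servo_tool", "payload": {"deltas": [0,0,0,0.2,0,0,0,0,0.5,0,0,0,0,0.5,0,0,0.06,-0.52,0.5,0,0,0.12,-1.04,0.5,0,0,0.12,-1.04,0.5,0,0,0.12,-1.04,0.4,0,0,0.12,-1.04,0.3,0]}}

```text
clock: 9.5
tcp_pos: [0.5584, 0.1807, 0.0973]
eef_rot: [[-0.105, 0.994, 0.0], [0.994, 0.105, 0.0], [0.0, 0.0, -1.0]]
ft_force: [-1.2, -0.2, -0.2]
finger_gap: 0.001
grip_force: 0.0
```

>>> {"api": "servo_tool", "payload": {"deltas": [0,0,0,-0.05,0,0,0,0,-0.08,0,0,0,0,-0.11,0,0,0,0,-0.14,0,0,0,0,-0.17,0,0,0,0,-0.2,0]}}

```text
clock: 10.1
tcp_pos: [0.5585, 0.1804, 0.0897]
eef_rot: [[-0.105, 0.994, 0.0], [0.994, 0.105, 0.0], [0.0, 0.0, -1.0]]
ft_force: [-1.9, 0.5, 1.9]
finger_gap: -0.0
grip_force: 1.3
```

>>> {"api": "servo_tool", "payload": {"deltas": [0,0,0,-0.02,0,0,0,0,-0.04,0,0,0,0,-0.06,0,0,0,0,-0.08,0]}}

```text
clock: 10.5
tcp_pos: [0.5585, 0.1803, 0.0864]
eef_rot: [[-0.105, 0.995, 0.0], [0.995, 0.105, 0.0], [0.0, 0.0, -1.0]]
ft_force: [-0.1, 2.6, 6.6]
finger_gap: -0.002
grip_force: 3.4
```

>>> {"api": "servo_tool", "payload": {"deltas": [0,0,0,-0.02,0,0,0,0,-0.02,0]}}

```text
clock: 10.7
tcp_pos: [0.5586, 0.1803, 0.0863]
eef_rot: [[-0.105, 0.995, 0.001], [0.995, 0.105, 0.0], [0.0, 0.001, -1.0]]
ft_force: [-3.8, 0.7, 12.8]
finger_gap: -0.001
grip_force: 6.3
```

>>> {"api": "servo_tool", "payload": {"deltas": [0,0,0,0.2,0,0,0,0,0.5,0,0,0,0,0.5,0,0,0.06,-0.52,0.5,0,0,0.12,-1.04,0.5,0,0,0.12,-1.04,0.5,0,0,0.12,-1.04,0.4,0,0,0.12,-1.04,0.3,0]}}

```text
clock: 11.5
tcp_pos: [0.5632, 0.1391, 0.0972]
eef_rot: [[-0.105, 0.994, 0.0], [0.994, 0.105, 0.0], [0.0, 0.0, -1.0]]
ft_force: [-0.7, 0.1, -0.2]
finger_gap: 0.0
grip_force: 0.0
```

>>> {"api": "servo_tool", "payload": {"deltas": [0,0,0,-0.05,0,0,0,0,-0.08,0,0,0,0,-0.11,0,0,0,0,-0.14,0,0,0,0,-0.17,0,0,0,0,-0.2,0]}}

```text
clock: 12.1
tcp_pos: [0.5633, 0.1388, 0.0896]
eef_rot: [[-0.105, 0.994, 0.0], [0.994, 0.105, 0.0], [0.0, 0.0, -1.0]]
ft_force: [-2.0, 1.0, 2.1]
finger_gap: -0.002
grip_force: 1.3
```

>>> {"api": "servo_tool", "payload": {"deltas": [0,0,0,-0.02,0,0,0,0,-0.04,0,0,0,0,-0.06,0,0,0,0,-0.08,0]}}

```text
clock: 12.5
tcp_pos: [0.5633, 0.1387, 0.0864]
eef_rot: [[-0.105, 0.995, 0.0], [0.995, 0.105, 0.0], [0.0, 0.0, -1.0]]
ft_force: [-0.3, 2.4, 7.0]
finger_gap: 0.005
grip_force: 3.3
```

>>> {"api": "servo_tool", "payload": {"deltas": [0,0,0,-0.02,0,0,0,0,-0.02,0]}}

```text
clock: 12.7
tcp_pos: [0.5634, 0.1387, 0.0863]
eef_rot: [[-0.105, 0.994, 0.001], [0.994, 0.105, 0.0], [0.0, 0.001, -1.0]]
ft_force: [-3.8, 0.6, 12.7]
finger_gap: 0.001
grip_force: 6.3
```

>>> {"api": "servo_tool", "payload": {"deltas": [0,0,0,0.2,0,0,0,0,0.8,0,0,0,0,1.5,0,0,0,0,2.2,0,0,0,-0.8,3,0,0,-0.8,-1.6,3,0,0,-1.6,-2.4,3,0,0,-2.2,-3.2,3,0]}}

```text
clock: 13.5
tcp_pos: [0.4736, 0.0095, 0.2059]
eef_rot: [[-0.105, 0.994, 0.0], [0.994, 0.105, -0.0], [-0.0, 0.0, -1.0]]
ft_force: [1.0, 0.4, -0.3]
finger_gap: 0.001
grip_force: 0.0
```

>>> {"api": "servo_tool", "payload": {"deltas": [0,-0.5,-0.9,0,0,0,-1,-1.8,0,0,0,-1.5,-2.7,0,0,0,-1.5,-2.7,0,0,0,-1.5,-2.7,0,0]}}

```text
clock: 14.0
tcp_pos: [0.415, -0.098, 0.206]
eef_rot: [[-0.102, 0.995, 0.0], [0.995, 0.102, -0.0], [-0.0, 0.0, -1.0]]
ft_force: [-0.5, 1.3, 0.7]
finger_gap: 0.002
grip_force: 0.0
```

Run:
```python
from h import *
t=[]
for n,x,y in(("top",150,180),("side",250,140)):
    c=read_camera(n); P,uv=cloud(c); I=c["color"]
    dark=I[uv[:,1],uv[:,0]].max(1)<70
    for g in([.549,.2635],[.5537,.2218],[.5584,.18],[.5631,.1383]):
        k=dark&(np.hypot(*(P[:,:2]-g).T)<.02)&(P[:,2]>.1)&(P[:,2]<.13); Q=P[k]
        lo,hi=np.percentile(Q,[3,97],axis=0); print(n,k.sum(),np.round((lo+hi)/2,4),np.median(Q[:,2]))
    t.append(cv2.resize(I[y:y+120,x:x+130 if n=="top" else x+110],(400,500)))
cv2.imwrite("pics/p3.png",np.hstack(t)); o=telemetry.observe();print(o["tcp_pos"],o["ft_force"],o["dq"].max(),o["clock"])
```

```text
top 84 [0.5499 0.2656 0.108 ] 0.10804937823410327
top 82 [0.5547 0.2234 0.1078] 0.10762870939209368
top 79 [0.5598 0.1825 0.1078] 0.10777525360004352
top 78 [0.5648 0.1413 0.1083] 0.10804204159784075
side 33 [0.5471 0.2601 0.1057] 0.10689226509791945
side 31 [0.5519 0.2179 0.1058] 0.10671281843488209
side 33 [0.5556 0.1769 0.1064] 0.10724016818191698
side 34 [0.5616 0.1338 0.1058] 0.10664932635823196
[ 0.41558446 -0.09694398  0.20569237] [ 0.12191538 -0.16289026  0.28915596] 0.9763109507125375 14.1
```

View pics/p3.png

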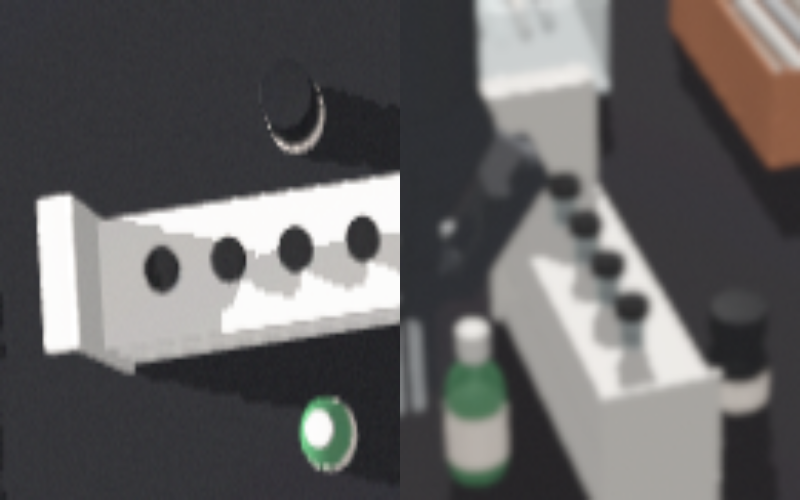

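All four stoppers, at top crop (162,269) to (362,238), now read about 108 mm, which is home. The rack, bottle and jar are where they were, and the arm is clear. Handing in.

```bash
python3 -c "
from h import *
print(manip.job_done())"
```

```text
the job is handed in; nothing more can be done
None
```

I pressed all four stoppers fully home in order from the tall end plate, with at most about 17 N measured at the wrist; the rack did not move noticeably, the arm ended clear of everything, and the job is handed in (the hand-in call returned no verdict).

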